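# Seat a heat-sink module in the corner of the alignment jig and hold it

## Task

Pick up the power module (its black heat sink makes a good handle), lift it off the blue mat and set it down flat on the bed of the grey alignment jig, long sides along the long fence. Then push it gently into the corner until it sits flush against both fences at once, and finish while still holding it there with a light but definite push of a few newtons on each fence, ready to be photographed: do not let go. Leave the tin, the penknife and the meter where they are.

Things in the scene. Friction and masses are not known exactly. Their poses are not given: they have to be found in the camera images.
- module_grip (a point): Grip point of the power module, on the vertical axis of its black finned heat sink, 40 mm above the module's underside (z up). The heat sink, 40 mm (x) by 36 mm (y), stands in the module's centre, from 14 to 56 mm above the underside; its flat outer sides can be gripped and bear 40 N.
- module_base (a point): Centre of the underside of the module's base plate, same axes as module_grip; 4 mm above the table at the start, lying flat on the mat.
- module: The power module, loose, about 0.26 kg; origin and axes as module_base. Aluminium base plate 90 mm (x) by 64 mm (y), 12 mm thick; green circuit board 80 x 54 mm on it up to 14 mm, small components up to 19 mm, heat sink in the centre (see module_grip). The outline is the same after half a turn and either way round is good.
- jig: Rigid jig, fixed, left or right, turned up to 0.4 rad: smooth grey bed (friction about 0.25) 240 mm (x) by 200 mm (y), 12 mm thick. Origin: centre of the bed's underside, on the table. Two fences form an inside corner at the bed's +x, +y corner: inner faces at y = +70 mm (long fence) and x = +85 mm (short fence), so the seated module's centre is at x = +40, y = +38 mm.
- fence_long: The long fence: aluminium bar 180 mm along the jig's x, 16 mm wide, rising 11 mm above the bed, smooth (friction as the bed); origin at the centre of its underside, at jig x = -5, y = +78 mm.
- fence_short: The short fence: aluminium bar 105 mm along the jig's y, 16 mm wide, rising 11 mm above the bed, smooth (friction as the bed); origin at the centre of its underside, at jig x = +93, y = +16.5 mm.
- mat: Blue silicone mat, fixed, 240 mm (x) by 300 mm (y), 4 mm thick; origin at the centre of its underside.
- tin: Bystander: a small round tin with a yellow lid, 44 mm across, 21 mm high, lying on the far part of the mat; origin at the centre of its underside.
- penknife: Bystander: an orange closed penknife 105 mm (its y) by 18 mm by 10 mm thick, on the far part of the mat; origin at the centre of its underside.
- meter: Bystander: a yellow handheld multimeter 85 mm (x) by 165 mm (y), 45 mm high, on the table beyond the mat and jig; origin at the centre of its underside.

How it is judged:
By the outcome, as a careful person would: the job done as asked, in the order asked, and still so for the second after the job is handed in, while the arm keeps its last pose, push and grip.
It also fails if it takes over 56 s, if anything falls off the work surface, if the arm or the gripper's body presses on something with over 40 N, if the wrist force passes 120 N, or if a joint passes its speed limit or range.

## Robot

A 6-joint arm with a two-finger parallel gripper is mounted at the origin on the work surface. World frame = base frame: x ahead of the robot, y to its left, z up, the work surface at z = 0. Lengths are in m, angles in rad, forces in N, time in s.
With the tool pointing down it reaches from about 0.3 to 0.875 m from the base axis. Payload 4.2 kg.
Tool frame: the origin (TCP) lies at the very end of the fingers, on their centre line; the grasp point (between the pads) lies 19 mm behind it; z points along the fingers, x is the direction in which the jaws open and shut, and the axes are right-handed (so a half turn about z gives the same grasp; the last joint's range is limited). The gripper opens to 85 mm and grips with 20 to 120 N. Pads are 22 mm wide; open, the fingers measure 114 mm over their backs; the gripper's body (76 mm by 85 mm) begins 54 mm behind the grasp point. The pads swing forward as they close: fully open they stand 13 mm farther back than shut.
Start: joints at [-1.246, 0.32, 1.565, -0, 1.257, -0.02], TCP at [0.194, -0.541, 0.231] pointing down, gripper open.
Joint ranges: [-3.11, 3.11], [-0.84, 2.01], [0.21, 2.61], [-1.34, 4.49], [0.05, 2.63], [-2.56, 2.56]. Speed limits (rad/s): [2.57, 2.57, 3.14, 3.14, 3.14, 3.14].

## Interface

Orientations are given as a unit quaternion [w, x, y, z].
In Python, from station import observe, vision, job gives the robot as it stands.
- The arm moves only by the tool arm_command, never from a script. Its argument "steps" is a list of rows, each an object with "xyz": the shift along the tool's x, y, z in cm, a list of three; "twist": the turn about the tool's z in degrees; "hand": the opening in per cent of the stroke, from 0 (shut) to 100 (fully open). A call has 1 to 10 rows; each row is the pose to reach, as a shift and turn from the pose commanded when the call began, along the tool's axes at that moment; what a row does not reach only later rows make up. A row lasts 1/10 s, in which the tool goes at most 50 mm and 8.59 degrees, less where a joint would pass 70% of its speed; a pose out of reach is approached as far as the arm can. A call with a gripper value outside its range is refused whole. The fingers move at their own pace and stop on an object; "grip_force" is the grip in N (left out, the last holds). Time passes only in rows, so rows that repeat a pose let the fingers close. It gives the time, the measured TCP pose, the force and the opening at its end, in the units of the state.
- observe(): the state, without advancing time (a new reading comes with each control period).
- vision.camera(name): name is "scene" or "top"; returns the picture (420x560x3 uint8, red, green, blue); there is no depth.
- vision.camera_params(name): a dict with "intrinsics" (3x3 intrinsics, pixels), "R" (3x3) and "t" (3): a world point X has camera coordinates R X + t. Camera axes: x right, y down, z forward; pixel columns grow to the right and rows downward; lengths in m; the calibration is good to about 2 mm. A picture is of the moment at which its call begins. camera_params takes no time and is no camera call.
- job.close_job(): hands the job in, once; it reports no verdict.
The state is a dict: "clock": time; "q": joint angles; "dq": joint speeds; "joint_torque": joint torques, N m; "eef_pos": TCP position; "orientation": TCP orientation; "ft_force": force on the tool from outside, world axes, zero at the start; "torque": the same for the moment, N m; "opening": finger opening in m.
Only numpy, scipy, OpenCV 4.12 (cv2) and the standard library are available. Lean on these libraries where they do the work, as an engineer would, in place of code of your own. Each camera call takes 0.05 s, during which the arm holds its last target.

## Working session

There is one attempt and no reset: what is moved stays moved. The work goes in short steps, Python scripts to look and compute and a tool call to move; the robot and the scene stay as the last step left them, time stands still between calls to the robot, and variables do not carry over. Pictures are saved under pics/ and viewed, and the job is handed in when it is done.

Besides the shell and the picture viewer there is one more tool, called after ">>>" as a command line: name --argument value ..., lists and objects as JSON in quotes. arm_command: Moves the arm, as the interface text tells. Its arguments: {"type":"object","properties":{"steps":{"type":"array"},"grip_force":{"type":"number"}},"required":["steps"]}

```bash
mkdir -p pics; python3 - <<'E'
from station import observe, vision
import cv2
for n in("top","scene"):
    im=vision.camera(n); cv2.imwrite(f"pics/{n}0.png",im[:,:,::-1])
    p=vision.camera_params(n); print(n,p)
print(observe())
E
```

```text
top {'intrinsics': array([[525.68375759,   0.        , 277.41945851],
       [  0.        , 525.68375759, 207.2272592 ],
       [  0.        ,   0.        ,   1.        ]]), 'R': array([[-0.003516  , -0.99998782,  0.00346429],
       [-0.99302505,  0.0030832 , -0.11786322],
       [ 0.1178511 , -0.00385454, -0.9930238 ]]), 't': array([0.05367664, 0.62623966, 1.31813113])}
scene {'intrinsics': array([[414.0151105 ,   0.        , 281.69772241],
       [  0.        , 414.0151105 , 209.95279729],
       [  0.        ,   0.        ,   1.        ]]), 'R': array([[-0.87609696,  0.48199226,  0.01172954],
       [ 0.32624855,  0.61056973, -0.72164152],
       [-0.35498733, -0.6284012 , -0.69216756]]), 't': array([ 0.54385861, -0.17523587,  1.27153107])}
{'clock': 0.1, 'q': array([-1.24598425e+00,  3.20213887e-01,  1.56552218e+00, -4.10887234e-06,
        1.25741934e+00, -1.99744870e-02]), 'dq': array([ 3.18066604e-04, -3.21161322e-03, -2.35155280e-03,  1.11252843e-03,
        4.36686966e-05, -6.25872161e-04]), 'joint_torque': array([-8.79966192e-04, -4.16413307e+01, -2.34705126e+01, -1.07375624e-04,
        4.88604055e-03, -2.53899037e-05]), 'eef_pos': array([ 0.1942276 , -0.54075907,  0.23058796]), 'orientation': array([-4.60649387e-04,  8.17923036e-01, -5.75327121e-01, -6.31157679e-04]), 'ft_force': array([-0.1222517 ,  0.14124203,  0.52289151]), 'torque': array([-0.01316942,  0.00595518,  0.04863626]), 'opening': 0.08563180596043025}
```

View pics/top0.png

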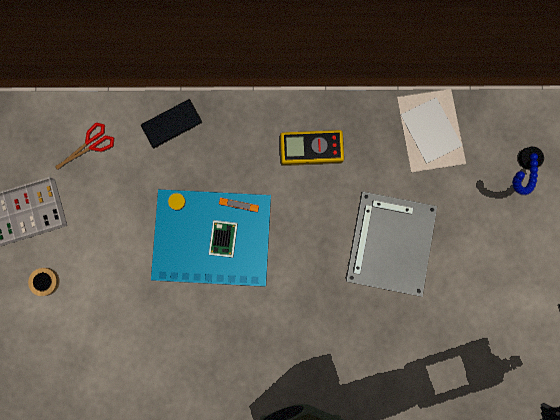

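View pics/scene0.png

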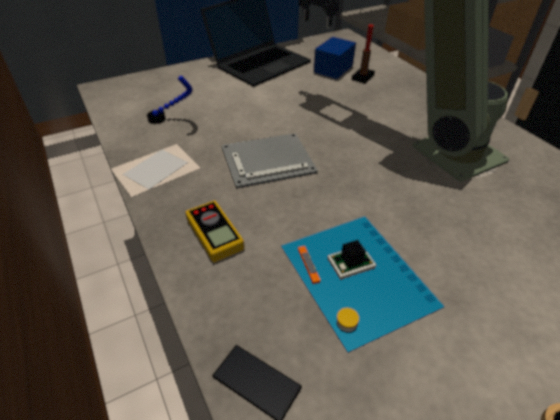

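The top view shows the module near (223,239) on the mat. The jig is on the right, with its long fence at x≈357–368 and its short fence along the top (375–412, 207). I'll zoom in for measurement.

```bash
python3 - <<'E'
import cv2,numpy as np
im=cv2.imread("pics/top0.png")
a=cv2.resize(im[215:263,198:248],None,fx=8,fy=8,interpolation=cv2.INTER_CUBIC)
b=cv2.resize(im[185:300,340:442],None,fx=5,fy=5,interpolation=cv2.INTER_CUBIC)
cv2.imwrite("pics/cm.png",a);cv2.imwrite("pics/cj.png",b)
E
```

```text
(no output)
```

View pics/cm.png

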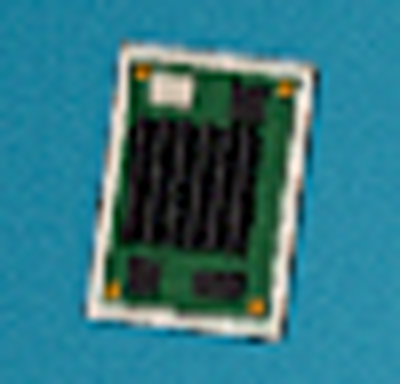

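View pics/cj.png

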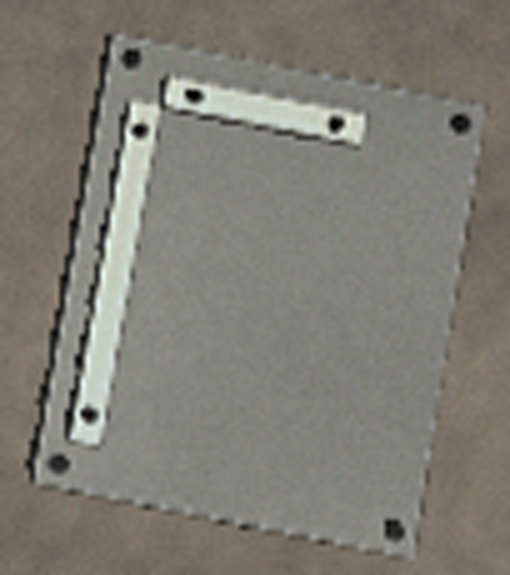

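```bash
cat > h.py <<'E'
import numpy as np, cv2
from station import vision
from scipy.spatial.transform import Rotation as Rn
def ray(px,z,n="top"):
    p=vision.camera_params(n);K,R,t=p["intrinsics"],p["R"],np.array(p["t"])
    px=np.atleast_2d(np.array(px,float))
    d=(R.T@np.linalg.inv(K)@np.c_[px,np.ones(len(px))].T).T; c=-R.T@t
    return c+d*((z-c[2])/d[:,2])[:,None]
def fit(P,M):  # P=R M + t
    P=np.array(P)[:,:2];M=np.array(M,float);pc,mc=P.mean(0),M.mean(0)
    A=(P-pc);B=(M-mc)
    th=np.arctan2((B[:,0]*A[:,1]-B[:,1]*A[:,0]).sum(),(B*A).sum())
    R=np.array([[np.cos(th),-np.sin(th)],[np.sin(th),np.cos(th)]])
    t=pc-R@mc
    return t,th,(P-(M@R.T+t))
E
python3 - <<'E'
from h import *
np.set_printoptions(precision=4,suppress=True)
m=(np.array([(126,44),(316,66),(281,338),(90,316)])+.5)/8-.5+[198,215]
f=lambda l:(np.array(l)+.5)/5-.5+[340,185]
P=ray(m,.016); print(P)
print("module",fit(P,np.array([(45,32),(45,-32),(-45,-32),(-45,32)])/1e3))
bed=ray(f([(110,37),(484,105),(412,556),(35,482)]),.012)
L=ray(f([(130,101),(159,106),(101,445),(70,438)]),.023)
S=ray(f([(168,76),(367,115),(362,145),(164,107)]),.023)
Mb=np.array([(120,100),(120,-100),(-120,-100),(-120,100)])
ML=np.array([(85,86),(85,70),(-95,70),(-95,86)])
MS=np.array([(101,69),(101,-36),(85,-36),(85,69)])
print("bed",fit(bed,Mb/1e3));print("L",fit(L,ML/1e3));print("S",fit(S,MS/1e3))
print("F",fit(np.r_[L,S],np.r_[ML,MS]/1e3))
r=fit(np.r_[bed,L,S],np.r_[Mb,ML,MS]/1e3);print("all",r)
from station import observe
s=observe();q=s['orientation'];print(Rn.from_quat(q[[1,2,3,0]]).as_matrix())
im=cv2.imread("pics/top0.png").astype(int)
b=im[...,0]-im[...,2]
mask=np.zeros(b.shape,np.uint8);sub=b[218:260,200:246];
mask[218:260,200:246]=(im[218:260,200:246,2]>90)*255
c=np.argwhere(mask>0)[:,::-1].astype(np.float32);rr=cv2.minAreaRect(c);print(rr,ray(rr[0],.016))
E
```

```text
[[0.5957 0.2189 0.016 ]
 [0.5883 0.1569 0.016 ]
 [0.5    0.1677 0.016 ]
 [0.5073 0.2296 0.016 ]]
module (array([0.5478, 0.1933]), np.float64(-0.1202150243498347), array([[-0.0007, -0.0008],
       [-0.0004,  0.0008],
       [ 0.0007,  0.0008],
       [ 0.0003, -0.0009]]))
bed (array([ 0.5342, -0.246 ]), np.float64(-0.19104258695184378), array([[-0.0019,  0.    ],
       [-0.0006,  0.0004],
       [ 0.001 ,  0.0012],
       [ 0.0015, -0.0016]]))
L (array([ 0.5348, -0.2462]), np.float64(-0.1949798816084633), array([[-0.0011, -0.0001],
       [-0.0007,  0.0005],
       [ 0.0006, -0.0003],
       [ 0.0012, -0.0001]]))
S (array([ 0.534 , -0.2468]), np.float64(-0.19631514136420009), array([[ 0.0003,  0.0003],
       [-0.    , -0.    ],
       [-0.    ,  0.    ],
       [-0.0003, -0.0003]]))
F (array([ 0.5342, -0.2464]), np.float64(-0.19897514846242423), array([[-0.0008,  0.0005],
       [-0.0003,  0.0011],
       [ 0.0009, -0.0004],
       [ 0.0013, -0.0002],
       [-0.0001,  0.0001],
       [-0.0001, -0.0002],
       [-0.0002, -0.0003],
       [-0.0007, -0.0005]]))
all (array([ 0.5343, -0.2464]), np.float64(-0.1950090773903717), array([[-0.0023,  0.001 ],
       [-0.0003,  0.0012],
       [ 0.0012,  0.001 ],
       [ 0.0009, -0.0016],
       [-0.0006,  0.0001],
       [-0.0002,  0.0007],
       [ 0.0011, -0.0001],
       [ 0.0017,  0.0001],
       [ 0.    , -0.0003],
       [-0.0004, -0.0006],
       [-0.0005, -0.0006],
       [-0.0006, -0.0009]]))
[[ 0.338  -0.9411 -0.0005]
 [-0.9411 -0.338   0.0015]
 [-0.0016 -0.     -1.    ]]
((222.5846405029297, 238.3231201171875), (24.558874130249023, 35.22586441040039), 7.125016689300537) [[0.548  0.1943 0.016 ]]
```

```bash
cat >> h.py <<'E'
MOD=np.array([.5479,.1938]);MY=-.121
JIG=np.array([.5343,-.2464]);JY=-.196
def rot(a):return np.array([[np.cos(a),-np.sin(a)],[np.sin(a),np.cos(a)]])
def plan(xyz,myaw):
    """target TCP and body yaw (tool x = body -y)"""
    from station import observe
    s=observe();q=s['orientation'];R=Rn.from_quat(q[[1,2,3,0]]).as_matrix()
    d=R.T@(np.array(xyz)-s['eef_pos'])*100
    a=np.arctan2(R[1,0],R[0,0]);tgt=myaw-np.pi/2
    tw=-np.degrees((tgt-a+np.pi)%(2*np.pi)-np.pi)
    print("shift cm",d.round(3),"twist",round(tw,2),"clock",s['clock'],"F",s['ft_force'].round(2),"T",s['torque'].round(3),"open",round(s['opening'],4),"tcp",s['eef_pos'].round(4))
E
python3 -c "
from h import *
plan([*MOD,.15],MY)"
```

```text
shift cm [-57.166 -58.113   8.15 ] twist 26.69 clock 0.1 F [-0.12  0.14  0.52] T [-0.013  0.006  0.049] open 0.0856 tcp [ 0.1942 -0.5408  0.2306]
```

>>> arm_command --steps '[{"xyz": [-2, -2, 0], "twist": 3, "hand": 100}, {"xyz": [-5, -5, 0], "twist": 9, "hand": 100}, {"xyz": [-8, -8, 0], "twist": 15, "hand": 100}, {"xyz": [-11, -11, 0], "twist": 21, "hand": 100}, {"xyz": [-14, -14, 0], "twist": 26.7, "hand": 100}, {"xyz": [-17, -17, 0], "twist": 26.7, "hand": 100}, {"xyz": [-20, -20, 0], "twist": 26.7, "hand": 100}, {"xyz": [-23, -23, 0], "twist": 26.7, "hand": 100}, {"xyz": [-26, -26, 0], "twist": 26.7, "hand": 100}, {"xyz": [-29, -29, 0], "twist": 26.7, "hand": 100}]'

```text
clock: 1.1
eef_pos: [0.3694, -0.1685, 0.2312]
orientation: [-0.0, -0.663, 0.749, 0.0]
ft_force: [0.8, 0.5, 0.3]
opening: 0.0856
```

```bash
python3 -c "
from h import *
plan([*MOD,.15],MY)"
```

```text
shift cm [-38.127 -13.321   8.118] twist -0.03 clock 1.1 F [0.81 0.51 0.27] T [ 0.006 -0.03  -0.03 ] open 0.0856 tcp [ 0.3694 -0.1685  0.2312]
```

>>> arm_command --steps '[{"xyz": [-4, -1.4, 0.5], "twist": 0, "hand": 100}, {"xyz": [-8, -2.8, 1.5], "twist": 0, "hand": 100}, {"xyz": [-12, -4.2, 2.5], "twist": 0, "hand": 100}, {"xyz": [-16, -5.6, 3.5], "twist": 0, "hand": 100}, {"xyz": [-20, -7, 4.5], "twist": 0, "hand": 100}, {"xyz": [-24, -8.4, 5.5], "twist": 0, "hand": 100}, {"xyz": [-28, -9.8, 6.5], "twist": 0, "hand": 100}, {"xyz": [-32, -11.2, 7.5], "twist": 0, "hand": 100}, {"xyz": [-36, -12.6, 8.1], "twist": 0, "hand": 100}, {"xyz": [-38.1, -13.3, 8.1], "twist": 0, "hand": 100}]'

```text
clock: 2.1
eef_pos: [0.5478, 0.1947, 0.1486]
orientation: [-0.001, -0.664, 0.748, 0.001]
ft_force: [-0.6, -0.1, -0.1]
opening: 0.0855
```

>>> arm_command --steps '[{"xyz": [0, 0, 0], "twist": 0, "hand": 100}, {"xyz": [0, 0, 0], "twist": 0, "hand": 100}]'

```text
clock: 2.3
eef_pos: [0.5468, 0.1917, 0.1496]
orientation: [-0.001, -0.663, 0.748, 0.0]
ft_force: [-0.5, -0.5, -0.1]
opening: 0.085
```

```bash
python3 -c "
from h import *
plan([*MOD,.027],MY)
im=vision.camera('scene');cv2.imwrite('pics/s1.png',cv2.resize(im[200:320,270:430,::-1],None,fx=5,fy=5,interpolation=cv2.INTER_CUBIC))
im=vision.camera('top');cv2.imwrite('pics/t1.png',im[...,::-1])"
```

```text
shift cm [-0.236 -0.105 12.262] twist 0.04 clock 2.3 F [-0.53 -0.52 -0.08] T [0.007 0.044 0.032] open 0.085 tcp [0.5468 0.1917 0.1496]
```

View pics/s1.png

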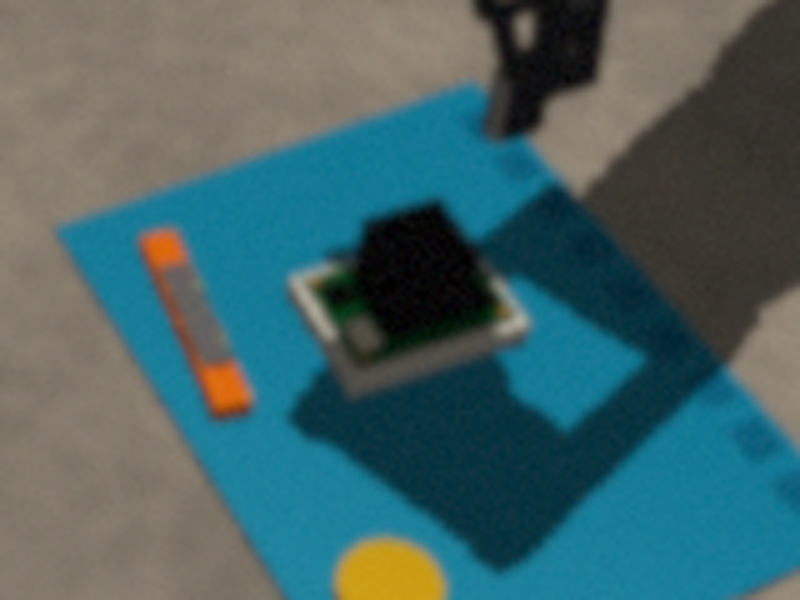

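The scene crop shows the sink standing clear at about (415,275), the gripper above it with its finger tip at (510,125), and the penknife well to the left. I'll descend.

>>> arm_command --steps '[{"xyz": [-0.2, -0.1, 2], "twist": 0, "hand": 100}, {"xyz": [-0.2, -0.1, 4], "twist": 0, "hand": 100}, {"xyz": [-0.2, -0.1, 6], "twist": 0, "hand": 100}, {"xyz": [-0.2, -0.1, 8], "twist": 0, "hand": 100}, {"xyz": [-0.2, -0.1, 8], "twist": 0, "hand": 100}, {"xyz": [-0.2, -0.1, 8], "twist": 0, "hand": 100}]'

```text
clock: 3.0
eef_pos: [0.5486, 0.1929, 0.0708]
orientation: [-0.0, -0.663, 0.749, -0.0]
ft_force: [-0.3, 0.8, 0.2]
opening: 0.0853
```

```bash
python3 -c "
from h import *
plan([*MOD,.027],MY)
im=vision.camera('scene');cv2.imwrite('pics/s2.png',cv2.resize(im[200:320,270:430,::-1],None,fx=5,fy=5,interpolation=cv2.INTER_CUBIC))
im=vision.camera('top');cv2.imwrite('pics/t2.png',im[...,::-1])"
```

```text
shift cm [-0.082  0.076  4.382] twist -0.08 clock 3.0 F [-0.33  0.77  0.22] T [ 0.001  0.022 -0.016] open 0.0853 tcp [0.5486 0.1929 0.0708]
```

View pics/s2.png

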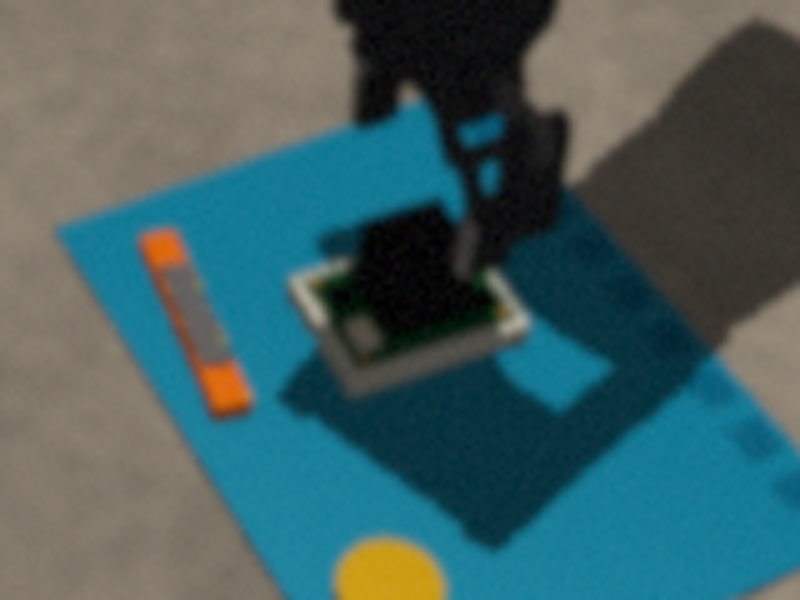

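The fingers straddle the sink along module y, and the near finger tip is at (465,260), clear of it.

>>> arm_command --steps '[{"xyz": [-0.05, 0, 1.5], "twist": 0, "hand": 100}, {"xyz": [-0.05, 0, 3], "twist": 0, "hand": 100}, {"xyz": [-0.05, 0, 4], "twist": 0, "hand": 100}, {"xyz": [-0.05, 0, 4.4], "twist": 0, "hand": 100}, {"xyz": [-0.05, 0, 4.4], "twist": 0, "hand": 100}]'

```text
clock: 3.6
eef_pos: [0.5487, 0.1942, 0.0264]
orientation: [-0.0, -0.663, 0.749, -0.0]
ft_force: [-0.2, -0.2, 0.0]
opening: 0.0855
```

>>> arm_command --steps '[{"xyz": [0, 0, 0], "twist": 0, "hand": 55}, {"xyz": [0, 0, 0], "twist": 0, "hand": 50}, {"xyz": [0, 0, 0], "twist": 0, "hand": 45}, {"xyz": [0, 0, 0], "twist": 0, "hand": 40}, {"xyz": [0, 0, 0], "twist": 0, "hand": 35}, {"xyz": [0, 0, 0], "twist": 0, "hand": 30}, {"xyz": [0, 0, 0], "twist": 0, "hand": 30}, {"xyz": [0, 0, 0], "twist": 0, "hand": 30}]' --grip_force 30

```text
clock: 4.4
eef_pos: [0.5492, 0.1945, 0.0269]
orientation: [0.001, -0.663, 0.749, -0.0]
ft_force: [-0.8, 1.2, 6.3]
opening: 0.0355
```

```bash
python3 -c "
from h import *
plan([*MOD,.027],MY)
im=vision.camera('scene');cv2.imwrite('pics/s3.png',cv2.resize(im[200:320,270:430,::-1],None,fx=5,fy=5,interpolation=cv2.INTER_CUBIC))"
```

```text
shift cm [ 0.086  0.12  -0.008] twist -0.02 clock 4.4 F [-0.81  1.21  6.3 ] T [0.139 0.035 0.041] open 0.0355 tcp [0.5492 0.1945 0.0269]
```

View pics/s3.png

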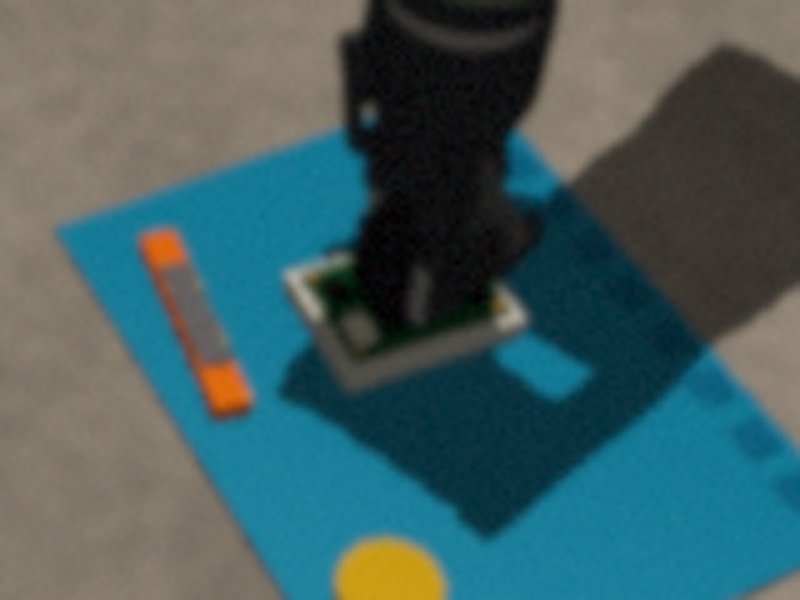

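The sink is gripped (opening 35.5 mm), with the finger at about (420,290). I'll lift and check.

>>> arm_command --steps '[{"xyz": [0, 0, -0.5], "twist": 0, "hand": 30}, {"xyz": [0, 0, -1.5], "twist": 0, "hand": 30}, {"xyz": [0, 0, -3], "twist": 0, "hand": 30}, {"xyz": [0, 0, -5], "twist": 0, "hand": 30}, {"xyz": [0, 0, -7], "twist": 0, "hand": 30}, {"xyz": [0, 0, -8], "twist": 0, "hand": 30}, {"xyz": [0, 0, -8], "twist": 0, "hand": 30}, {"xyz": [0, 0, -8], "twist": 0, "hand": 30}]'

```text
clock: 5.25
eef_pos: [0.548, 0.194, 0.1057]
orientation: [-0.001, -0.663, 0.749, 0.0]
ft_force: [0.1, 0.6, -3.1]
opening: 0.0352
```

```bash
python3 -c "
from h import *
c=JIG+rot(JY)@[.020,.018]; print(c)
plan([*c,.107],JY)
im=vision.camera('scene');cv2.imwrite('pics/s4.png',cv2.resize(im[180:300,270:430,::-1],None,fx=5,fy=5,interpolation=cv2.INTER_CUBIC))"
```

```text
[ 0.55742252 -0.23263959]
shift cm [42.239 -6.09  -0.111] twist 4.29 clock 5.25 F [ 0.09  0.56 -3.12] T [0.001 0.047 0.003] open 0.0352 tcp [0.548  0.194  0.1057]
```

View pics/s4.png

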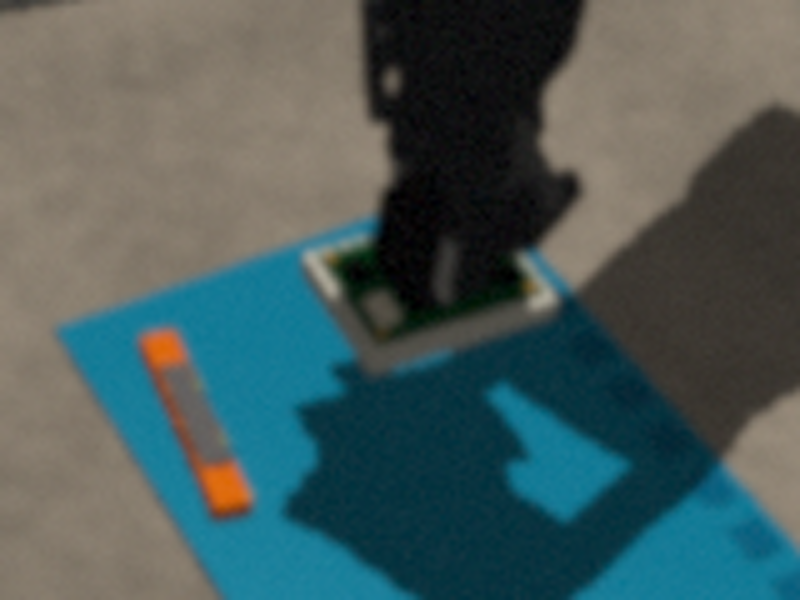

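Module lifted level, grip holding (weight ≈3 N). I'll carry it to a standoff 20 mm short of both fences.

>>> arm_command --steps '[{"xyz": [1, -0.1, 0], "twist": 0.5, "hand": 30}, {"xyz": [3, -0.4, 0], "twist": 1, "hand": 30}, {"xyz": [6, -0.9, 0], "twist": 1.5, "hand": 30}, {"xyz": [9, -1.3, 0], "twist": 2, "hand": 30}, {"xyz": [12, -1.7, 0], "twist": 2.5, "hand": 30}, {"xyz": [15, -2.2, 0], "twist": 3, "hand": 30}, {"xyz": [18, -2.6, 0], "twist": 3.5, "hand": 30}, {"xyz": [21, -3, 0], "twist": 4, "hand": 30}, {"xyz": [24, -3.5, 0], "twist": 4.3, "hand": 30}, {"xyz": [27, -3.9, 0], "twist": 4.3, "hand": 30}]'

```text
clock: 6.3
eef_pos: [0.5539, -0.0803, 0.1055]
orientation: [-0.001, -0.634, 0.773, 0.0]
ft_force: [0.1, -0.8, -3.2]
opening: 0.0359
```

```bash
python3 -c "
from h import *
c=JIG+rot(JY)@[.020,.018]
plan([*c,.09],JY)"
```

```text
shift cm [14.867 -3.33   1.548] twist -0.05 clock 6.3 F [ 0.1  -0.83 -3.16] T [ 0.058 -0.054  0.047] open 0.0359 tcp [ 0.5539 -0.0803  0.1055]
```

>>> arm_command --steps '[{"xyz": [3, -0.7, 0.2], "twist": 0, "hand": 30}, {"xyz": [6, -1.3, 0.5], "twist": 0, "hand": 30}, {"xyz": [9, -2, 0.9], "twist": 0, "hand": 30}, {"xyz": [12, -2.7, 1.2], "twist": 0, "hand": 30}, {"xyz": [14, -3.1, 1.5], "twist": 0, "hand": 30}, {"xyz": [14.9, -3.3, 1.5], "twist": 0, "hand": 30}, {"xyz": [14.9, -3.3, 1.5], "twist": 0, "hand": 30}, {"xyz": [14.9, -3.3, 1.5], "twist": 0, "hand": 30}, {"xyz": [14.9, -3.3, 1.5], "twist": 0, "hand": 30}]'

```text
clock: 7.2
eef_pos: [0.5579, -0.2299, 0.0913]
orientation: [-0.0, -0.635, 0.773, 0.0]
ft_force: [0.1, 0.8, -3.0]
opening: 0.0355
```

```bash
python3 -c "
from h import *
c=JIG+rot(JY)@[.020,.018]
plan([*c,.036],JY)
im=vision.camera('scene');cv2.imwrite('pics/s5.png',cv2.resize(im[90:210,200:360,::-1],None,fx=5,fy=5,interpolation=cv2.INTER_CUBIC))
im=vision.camera('top');cv2.imwrite('pics/t5.png',cv2.resize(im[185:305,330:450,::-1],None,fx=5,fy=5,interpolation=cv2.INTER_CUBIC))"
```

```text
shift cm [ 0.28  -0.006  5.534] twist 0.04 clock 7.2 F [ 0.13  0.82 -3.03] T [ 0.003  0.025 -0.021] open 0.0355 tcp [ 0.5579 -0.2299  0.0913]
```

View pics/s5.png

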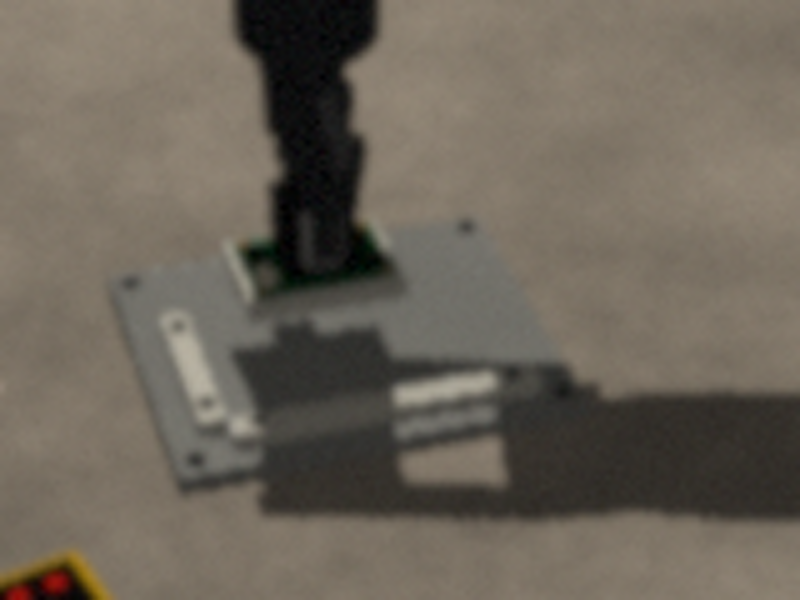

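View pics/t5.png

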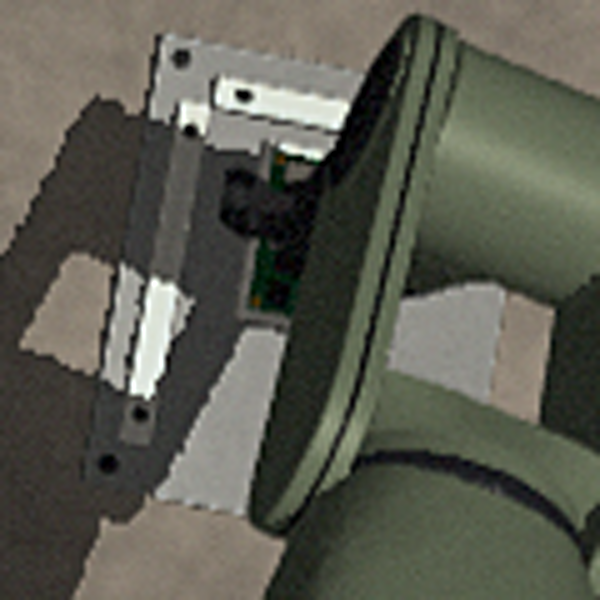

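The module hangs over the bed, square to the fences. In the top crop its left edge runs (265,145)–(240,315), parallel to the long fence. I'll lower it.

>>> arm_command --steps '[{"xyz": [0.1, 0, 1], "twist": 0, "hand": 30}, {"xyz": [0.1, 0, 2.5], "twist": 0, "hand": 30}, {"xyz": [0.1, 0, 4], "twist": 0, "hand": 30}, {"xyz": [0.1, 0, 4.8], "twist": 0, "hand": 30}, {"xyz": [0.1, 0, 5.2], "twist": 0, "hand": 30}, {"xyz": [0.1, 0, 5.3], "twist": 0, "hand": 30}, {"xyz": [0.1, 0, 5.3], "twist": 0, "hand": 30}, {"xyz": [0.1, 0, 5.3], "twist": 0, "hand": 30}]'

```text
clock: 8.1
eef_pos: [0.5583, -0.2322, 0.039]
orientation: [0.0, -0.634, 0.773, -0.001]
ft_force: [0.2, -0.1, -2.3]
opening: 0.0355
```

>>> arm_command --steps '[{"xyz": [0, 0, 0.1], "twist": 0, "hand": 30}, {"xyz": [0, 0, 0.1], "twist": 0, "hand": 30}, {"xyz": [0, 0, 0.2], "twist": 0, "hand": 30}, {"xyz": [0, 0, 0.2], "twist": 0, "hand": 30}]'

```text
clock: 8.5
eef_pos: [0.5578, -0.232, 0.0363]
orientation: [-0.0, -0.634, 0.773, -0.0]
ft_force: [0.5, -0.5, -2.5]
opening: 0.0357
```

>>> arm_command --steps '[{"xyz": [0, 0, 0.05], "twist": 0, "hand": 30}, {"xyz": [0, 0, 0.1], "twist": 0, "hand": 30}, {"xyz": [0, 0, 0.1], "twist": 0, "hand": 30}, {"xyz": [0, 0, 0.1], "twist": 0, "hand": 30}]'

```text
clock: 8.9
eef_pos: [0.5578, -0.232, 0.0353]
orientation: [-0.0, -0.634, 0.773, -0.0]
ft_force: [1.0, 0.2, -3.3]
opening: 0.0355
```

>>> arm_command --steps '[{"xyz": [0, 0, 0.05], "twist": 0, "hand": 30}, {"xyz": [0, 0, 0.05], "twist": 0, "hand": 30}, {"xyz": [0, 0, 0.1], "twist": 0, "hand": 30}, {"xyz": [0, 0, 0.1], "twist": 0, "hand": 30}]'

```text
clock: 9.3
eef_pos: [0.5581, -0.2322, 0.0349]
orientation: [0.0, -0.634, 0.773, -0.0]
ft_force: [-1.1, -0.8, 2.7]
opening: 0.0354
```

It's down on the bed (contact ≈5 N). Now I'll compute the remaining distance to the fences and approach.

```bash
cat >> h.py <<'E'
def jf():
    from station import observe
    s=observe();F=rot(-JY)@s['ft_force'][:2];p=rot(-JY)@(s['eef_pos'][:2]-JIG)*1e3
    print("jig pos mm",p.round(2),"F jig",F.round(2),"Fz",s['ft_force'][2].round(2),"T",s['torque'].round(3))
E
python3 -c "
from h import *
c=JIG+rot(JY)@[.040,.038]
plan([*c,.035],JY);jf()
im=vision.camera('scene');cv2.imwrite('pics/s6.png',cv2.resize(im[90:210,200:360,::-1],None,fx=5,fy=5,interpolation=cv2.INTER_CUBIC))"
```

```text
shift cm [-1.942 -1.944 -0.009] twist -0.02 clock 9.3 F [-1.11 -0.77  2.67] T [0.217 0.114 0.028] open 0.0354 tcp [ 0.5581 -0.2322  0.0349]
jig pos mm [20.55 18.59] F jig [-0.94 -0.97] Fz 2.67 T [0.217 0.114 0.028]
```

View pics/s6.png

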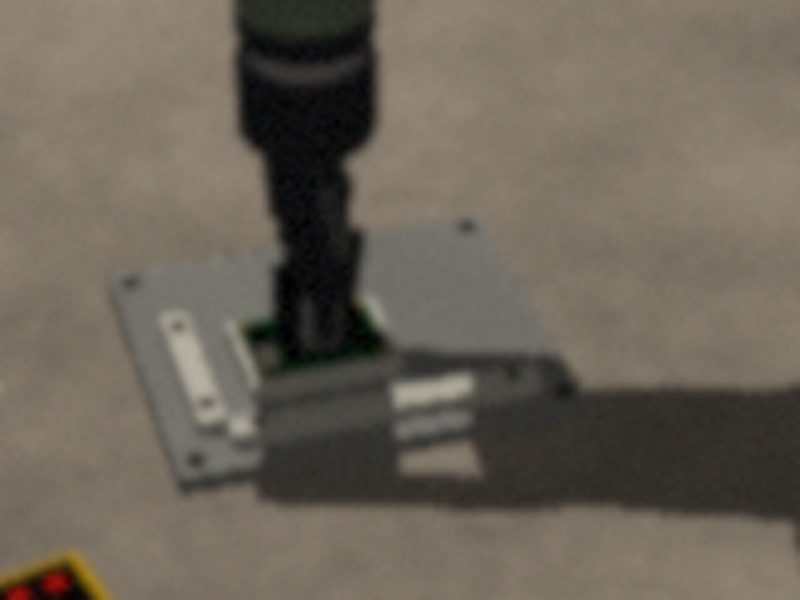

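The module is flat on the bed, at about (320,345), with a gap to both fences. I'll slide it toward the long fence (tool −x).

>>> arm_command --steps '[{"xyz": [-0.2, 0, 0], "twist": 0, "hand": 30}, {"xyz": [-0.5, 0, 0], "twist": 0, "hand": 30}, {"xyz": [-0.8, 0, 0], "twist": 0, "hand": 30}, {"xyz": [-1.1, 0, 0], "twist": 0, "hand": 30}, {"xyz": [-1.4, 0, 0], "twist": 0, "hand": 30}, {"xyz": [-1.5, 0, 0], "twist": 0, "hand": 30}, {"xyz": [-1.5, 0, 0], "twist": 0, "hand": 30}]'

```text
clock: 10.05
eef_pos: [0.5615, -0.2171, 0.0349]
orientation: [0.0, -0.635, 0.773, -0.001]
ft_force: [-0.5, -1.1, 5.2]
opening: 0.0357
```

```bash
python3 -c "
from h import *
c=JIG+rot(JY)@[.040,.038]
plan([*c,.035],JY);jf()"
```

```text
shift cm [-0.402 -1.906 -0.004] twist 0.0 clock 10.05 F [-0.49 -1.13  5.18] T [0.122 0.034 0.031] open 0.0357 tcp [ 0.5615 -0.2171  0.0349]
jig pos mm [20.94 33.98] F jig [-0.26 -1.21] Fz 5.18 T [0.122 0.034 0.031]
```

>>> arm_command --steps '[{"xyz": [0, -0.2, -0.02], "twist": 0, "hand": 30}, {"xyz": [0, -0.5, -0.02], "twist": 0, "hand": 30}, {"xyz": [0, -0.8, -0.02], "twist": 0, "hand": 30}, {"xyz": [0, -1.1, -0.02], "twist": 0, "hand": 30}, {"xyz": [0, -1.4, -0.02], "twist": 0, "hand": 30}, {"xyz": [0, -1.5, -0.02], "twist": 0, "hand": 30}, {"xyz": [0, -1.5, -0.02], "twist": 0, "hand": 30}]'

```text
clock: 10.75
eef_pos: [0.5758, -0.2197, 0.0349]
orientation: [0.0, -0.634, 0.773, -0.0]
ft_force: [-1.0, -0.4, 6.0]
opening: 0.0356
```

```bash
python3 -c "
from h import *
c=JIG+rot(JY)@[.040,.038]
plan([*c,.035],JY);jf()"
```

```text
shift cm [-0.378 -0.452 -0.009] twist -0.01 clock 10.75 F [-1.04 -0.44  6.03] T [ 0.145  0.04  -0.005] open 0.0356 tcp [ 0.5758 -0.2197  0.0349]
jig pos mm [35.48 34.22] F jig [-0.93 -0.63] Fz 6.03 T [ 0.145  0.04  -0.005]
```

>>> arm_command --steps '[{"xyz": [-0.1, 0, -0.03], "twist": 0, "hand": 30}, {"xyz": [-0.2, 0, -0.03], "twist": 0, "hand": 30}, {"xyz": [-0.25, 0, -0.03], "twist": 0, "hand": 30}, {"xyz": [-0.3, 0, -0.03], "twist": 0, "hand": 30}, {"xyz": [-0.3, 0, -0.03], "twist": 0, "hand": 30}]'

```text
clock: 11.25
eef_pos: [0.5763, -0.2173, 0.0349]
orientation: [0.0, -0.634, 0.773, -0.0]
ft_force: [0.0, -1.3, 3.8]
opening: 0.0356
```

```bash
python3 -c "
from h import *
jf()"
```

```text
jig pos mm [35.5  36.74] F jig [ 0.28 -1.3 ] Fz 3.82 T [-0.014 -0.09   0.046]
```

>>> arm_command --steps '[{"xyz": [-0.03, 0, 0], "twist": 0, "hand": 30}, {"xyz": [-0.05, 0, 0], "twist": 0, "hand": 30}, {"xyz": [-0.05, 0, 0], "twist": 0, "hand": 30}]'

```text
clock: 11.55
eef_pos: [0.5763, -0.2169, 0.0349]
orientation: [0.0, -0.634, 0.773, -0.0]
ft_force: [-0.5, -2.0, 3.7]
opening: 0.0354
```

```bash
python3 -c "
from h import *
jf()"
```

```text
jig pos mm [35.43 37.14] F jig [-0.06 -2.  ] Fz 3.68 T [-0.043 -0.052  0.004]
```

>>> arm_command --steps '[{"xyz": [-0.03, 0, 0], "twist": 0, "hand": 30}, {"xyz": [-0.05, 0, 0], "twist": 0, "hand": 30}, {"xyz": [-0.05, 0, 0], "twist": 0, "hand": 30}]'

```text
clock: 11.85
eef_pos: [0.5763, -0.2164, 0.0349]
orientation: [0.0, -0.634, 0.773, -0.0]
ft_force: [-0.7, -1.5, 4.2]
opening: 0.0353
```

```bash
python3 -c "
from h import *
jf()"
```

```text
jig pos mm [35.39 37.64] F jig [-0.43 -1.63] Fz 4.2 T [-0.115 -0.035  0.011]
```

>>> arm_command --steps '[{"xyz": [-0.03, 0, 0], "twist": 0, "hand": 30}, {"xyz": [-0.05, 0, 0], "twist": 0, "hand": 30}, {"xyz": [-0.05, 0, 0], "twist": 0, "hand": 30}]'

```text
clock: 12.15
eef_pos: [0.5764, -0.2159, 0.0349]
orientation: [0.0, -0.634, 0.773, -0.0]
ft_force: [0.1, -1.8, 5.1]
opening: 0.0356
```

```bash
python3 -c "
from h import *
jf()"
```

```text
jig pos mm [35.36 38.12] F jig [ 0.49 -1.73] Fz 5.13 T [-0.089 -0.103 -0.016]
```

Still sliding freely, so I'll continue in small steps.

>>> arm_command --steps '[{"xyz": [-0.03, 0, 0], "twist": 0, "hand": 30}, {"xyz": [-0.05, 0, 0], "twist": 0, "hand": 30}, {"xyz": [-0.05, 0, 0], "twist": 0, "hand": 30}]'

```text
clock: 12.45
eef_pos: [0.5765, -0.2154, 0.0349]
orientation: [0.0, -0.634, 0.773, -0.0]
ft_force: [-0.6, -1.6, 4.5]
opening: 0.0357
```

>>> arm_command --steps '[{"xyz": [-0.03, 0, 0], "twist": 0, "hand": 30}, {"xyz": [-0.05, 0, 0], "twist": 0, "hand": 30}, {"xyz": [-0.05, 0, 0], "twist": 0, "hand": 30}]'

```text
clock: 12.75
eef_pos: [0.5766, -0.2149, 0.0349]
orientation: [0.0, -0.634, 0.773, -0.0]
ft_force: [0.1, -0.5, 4.9]
opening: 0.0359
```

```bash
python3 -c "
from h import *
jf()"
```

```text
jig pos mm [35.36 39.17] F jig [ 0.19 -0.5 ] Fz 4.92 T [-0.12  -0.094  0.052]
```

>>> arm_command --steps '[{"xyz": [-0.03, 0, 0], "twist": 0, "hand": 30}, {"xyz": [-0.05, 0, 0], "twist": 0, "hand": 30}, {"xyz": [-0.05, 0, 0], "twist": 0, "hand": 30}]'

```text
clock: 13.05
eef_pos: [0.5767, -0.2144, 0.0349]
orientation: [0.0, -0.634, 0.773, -0.0]
ft_force: [-0.7, -2.0, 4.4]
opening: 0.0356
```

>>> arm_command --steps '[{"xyz": [-0.03, 0, 0], "twist": 0, "hand": 30}, {"xyz": [-0.05, 0, 0], "twist": 0, "hand": 30}, {"xyz": [-0.05, 0, 0], "twist": 0, "hand": 30}]'

```text
clock: 13.35
eef_pos: [0.5768, -0.2139, 0.0349]
orientation: [-0.0, -0.634, 0.773, -0.0]
ft_force: [0.3, -0.7, 5.5]
opening: 0.0356
```

```bash
python3 -c "
from h import *
jf()
im=vision.camera('top');cv2.imwrite('pics/t7.png',cv2.resize(im[185:285,340:420,::-1],None,fx=6,fy=6,interpolation=cv2.INTER_CUBIC))
im=vision.camera('scene');cv2.imwrite('pics/s7.png',cv2.resize(im[120:200,210:320,::-1],None,fx=7,fy=7,interpolation=cv2.INTER_CUBIC))"
```

```text
jig pos mm [35.32 40.15] F jig [ 0.4  -0.65] Fz 5.52 T [-0.124 -0.05   0.002]
```

View pics/t7.png

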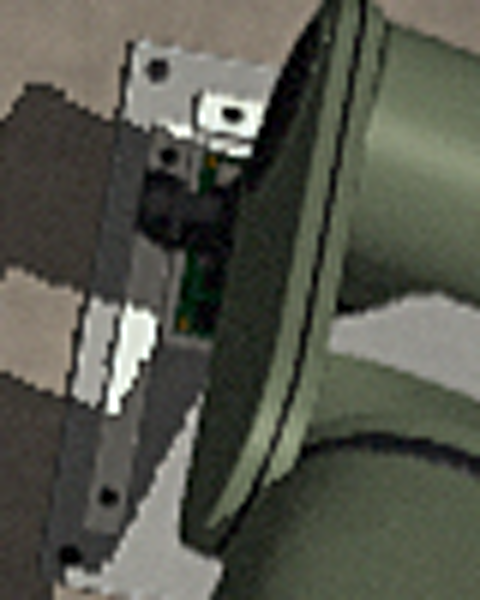

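View pics/s7.png

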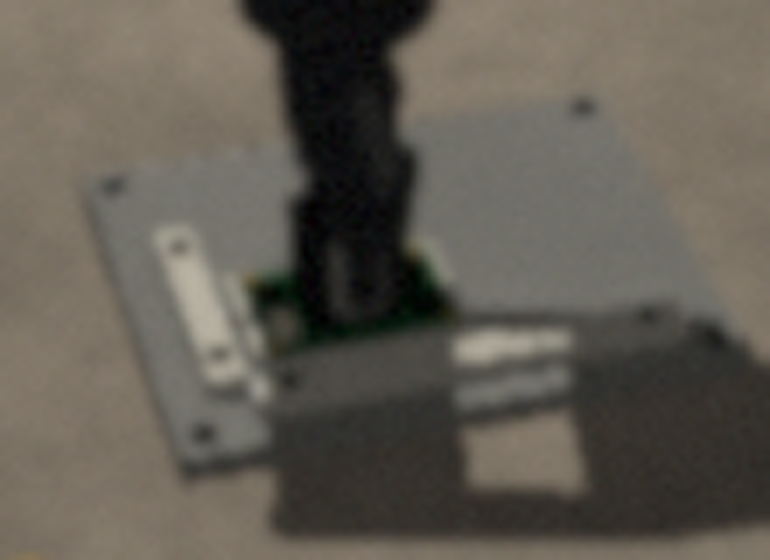

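```bash
python3 - <<'E'
from h import *
f=lambda l:(np.array(l)+.5)/6-.5+[340,185]
for z,l in((.024,[(163,343)]),(.023,[(157,310),(137,385)])):
    P=ray(f(l),z)[:,:2]; print(((P-JIG)@rot(JY)*1e3).round(1))
im=cv2.imread("pics/t7.png");c=im[250:400,90:240];c=cv2.convertScaleAbs(c,alpha=1.8,beta=10)
cv2.imwrite("pics/t7c.png",cv2.resize(c,None,fx=4,fy=4,interpolation=cv2.INTER_CUBIC))
E
```

```text
[[-10.1  66.8]]
[[  3.5  71.6]
 [-29.9  74.5]]
```

View pics/t7c.png

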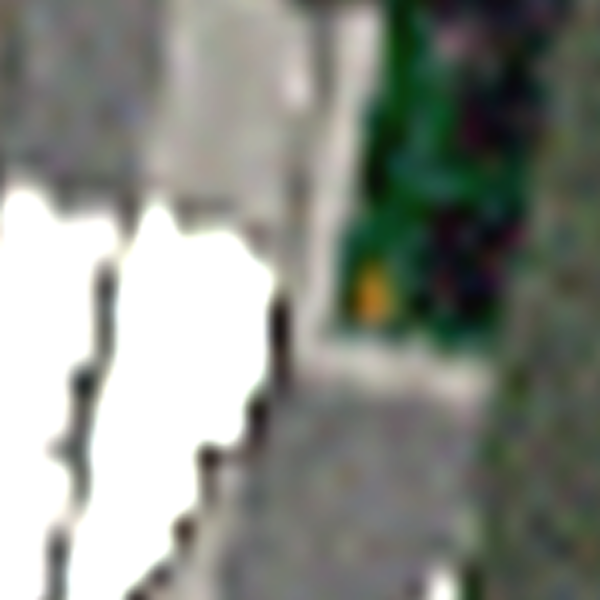

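A dark gap of about 1 px (2–3 mm) to the long fence remains, which agrees with there being no contact force yet. I'll continue.

>>> arm_command --steps '[{"xyz": [-0.03, 0, 0], "twist": 0, "hand": 30}, {"xyz": [-0.06, 0, 0], "twist": 0, "hand": 30}, {"xyz": [-0.1, 0, 0], "twist": 0, "hand": 30}, {"xyz": [-0.1, 0, 0], "twist": 0, "hand": 30}]'

```text
clock: 13.85
eef_pos: [0.577, -0.2129, 0.0349]
orientation: [0.0, -0.634, 0.773, -0.0]
ft_force: [-0.1, -1.1, 5.4]
opening: 0.0358
```

```bash
python3 -c "
from h import *
jf()"
```

```text
jig pos mm [35.32 41.17] F jig [ 0.11 -1.07] Fz 5.36 T [-0.112 -0.082 -0.012]
```

>>> arm_command --steps '[{"xyz": [-0.03, 0, 0], "twist": 0, "hand": 30}, {"xyz": [-0.05, 0, 0], "twist": 0, "hand": 30}, {"xyz": [-0.05, 0, 0], "twist": 0, "hand": 30}]'

```text
clock: 14.15
eef_pos: [0.577, -0.2127, 0.0349]
orientation: [-0.0, -0.634, 0.773, -0.0]
ft_force: [-0.1, -2.2, 4.7]
opening: 0.0354
```

```bash
python3 -c "
from h import *
jf()"
```

```text
jig pos mm [35.35 41.42] F jig [ 0.36 -2.13] Fz 4.73 T [-0.208 -0.037 -0.044]
```

>>> arm_command --steps '[{"xyz": [-0.03, 0, 0], "twist": 0, "hand": 30}, {"xyz": [-0.05, 0, 0], "twist": 0, "hand": 30}, {"xyz": [-0.05, 0, 0], "twist": 0, "hand": 30}]'

```text
clock: 14.45
eef_pos: [0.577, -0.2126, 0.035]
orientation: [-0.0, -0.634, 0.773, -0.0]
ft_force: [-1.5, -3.8, 5.0]
opening: 0.0358
```

```bash
python3 -c "
from h import *
jf()"
```

```text
jig pos mm [35.34 41.49] F jig [-0.69 -4.03] Fz 4.96 T [-0.43   0.033 -0.073]
```

Long fence contacted (≈4 N, TCP no longer advancing). Now I'll slide along it toward the short fence (tool −y).

>>> arm_command --steps '[{"xyz": [0, -0.05, 0], "twist": 0, "hand": 30}, {"xyz": [0, -0.1, 0], "twist": 0, "hand": 30}, {"xyz": [0, -0.15, 0], "twist": 0, "hand": 30}, {"xyz": [0, -0.2, 0], "twist": 0, "hand": 30}, {"xyz": [0, -0.2, 0], "twist": 0, "hand": 30}]'

```text
clock: 14.95
eef_pos: [0.5781, -0.2128, 0.0349]
orientation: [-0.001, -0.634, 0.773, 0.0]
ft_force: [-3.7, -3.6, 6.2]
opening: 0.0358
```

```bash
python3 -c "
from h import *
jf()"
```

```text
jig pos mm [36.46 41.48] F jig [-2.91 -4.23] Fz 6.21 T [-0.473  0.278 -0.15 ]
```

>>> arm_command --steps '[{"xyz": [0, -0.03, 0], "twist": 0, "hand": 30}, {"xyz": [0, -0.06, 0], "twist": 0, "hand": 30}, {"xyz": [0, -0.1, 0], "twist": 0, "hand": 30}, {"xyz": [0, -0.1, 0], "twist": 0, "hand": 30}]'

```text
clock: 15.35
eef_pos: [0.5791, -0.213, 0.0349]
orientation: [-0.001, -0.634, 0.773, 0.0]
ft_force: [-4.1, -2.7, 6.8]
opening: 0.0355
```

```bash
python3 -c "
from h import *
jf()"
```

```text
jig pos mm [37.43 41.49] F jig [-3.45 -3.48] Fz 6.75 T [-0.459  0.249 -0.069]
```

>>> arm_command --steps '[{"xyz": [0, -0.03, -0.02], "twist": 0, "hand": 30}, {"xyz": [0, -0.06, -0.03], "twist": 0, "hand": 30}, {"xyz": [0, -0.1, -0.03], "twist": 0, "hand": 30}, {"xyz": [0, -0.1, -0.03], "twist": 0, "hand": 30}]'

```text
clock: 15.75
eef_pos: [0.5799, -0.2132, 0.035]
orientation: [-0.001, -0.634, 0.773, 0.001]
ft_force: [-3.2, -1.9, 5.2]
opening: 0.0357
```

```bash
python3 -c "
from h import *
jf()"
```

```text
jig pos mm [38.27 41.49] F jig [-2.75 -2.52] Fz 5.22 T [-0.518  0.24  -0.085]
```

>>> arm_command --steps '[{"xyz": [0, -0.03, 0], "twist": 0, "hand": 30}, {"xyz": [0, -0.06, 0], "twist": 0, "hand": 30}, {"xyz": [0, -0.1, 0], "twist": 0, "hand": 30}, {"xyz": [0, -0.1, 0], "twist": 0, "hand": 30}]'

```text
clock: 16.15
eef_pos: [0.5809, -0.2134, 0.035]
orientation: [-0.001, -0.634, 0.773, 0.0]
ft_force: [-3.0, -3.7, 5.3]
opening: 0.0355
```

```bash
python3 -c "
from h import *
jf()"
```

```text
jig pos mm [39.3  41.48] F jig [-2.25 -4.26] Fz 5.32 T [-0.45   0.265 -0.125]
```

>>> arm_command --steps '[{"xyz": [0, -0.03, 0], "twist": 0, "hand": 30}, {"xyz": [0, -0.05, 0], "twist": 0, "hand": 30}, {"xyz": [0, -0.05, 0], "twist": 0, "hand": 30}]'

```text
clock: 16.45
eef_pos: [0.5814, -0.2135, 0.035]
orientation: [-0.001, -0.634, 0.773, 0.001]
ft_force: [-3.1, -4.2, 6.0]
opening: 0.0352
```

```bash
python3 -c "
from h import *
jf()"
```

```text
jig pos mm [39.76 41.47] F jig [-2.25 -4.78] Fz 5.98 T [-0.475  0.25  -0.055]
```

>>> arm_command --steps '[{"xyz": [0, -0.03, 0], "twist": 0, "hand": 30}, {"xyz": [0, -0.05, 0], "twist": 0, "hand": 30}, {"xyz": [0, -0.05, 0], "twist": 0, "hand": 30}]'

```text
clock: 16.75
eef_pos: [0.5819, -0.2136, 0.035]
orientation: [-0.001, -0.634, 0.773, 0.0]
ft_force: [-3.0, -2.8, 4.6]
opening: 0.0354
```

```bash
python3 -c "
from h import *
jf()"
```

```text
jig pos mm [40.28 41.47] F jig [-2.36 -3.28] Fz 4.64 T [-0.529  0.293 -0.072]
```

>>> arm_command --steps '[{"xyz": [0, -0.03, 0], "twist": 0, "hand": 30}, {"xyz": [0, -0.05, 0], "twist": 0, "hand": 30}, {"xyz": [0, -0.05, 0], "twist": 0, "hand": 30}]'

```text
clock: 17.05
eef_pos: [0.5821, -0.2136, 0.035]
orientation: [-0.001, -0.634, 0.773, 0.001]
ft_force: [-3.9, -3.3, 5.7]
opening: 0.0358
```

```bash
python3 -c "
from h import *
jf()"
```

```text
jig pos mm [40.51 41.48] F jig [-3.16 -3.97] Fz 5.68 T [-0.49   0.356 -0.088]
```

>>> arm_command --steps '[{"xyz": [0, -0.03, 0], "twist": 0, "hand": 30}, {"xyz": [0, -0.05, 0], "twist": 0, "hand": 30}, {"xyz": [0, -0.05, 0], "twist": 0, "hand": 30}]'

```text
clock: 17.35
eef_pos: [0.5821, -0.2136, 0.035]
orientation: [-0.001, -0.634, 0.773, 0.001]
ft_force: [-5.2, -3.0, 7.6]
opening: 0.0354
```

```bash
python3 -c "
from h import *
jf()"
```

```text
jig pos mm [40.54 41.46] F jig [-4.56 -3.98] Fz 7.63 T [-0.474  0.53  -0.109]
```

Both fences are touching. I'll firm up the push, then check flushness (yaw) using averaged forces.

```bash
cat >> h.py <<'E'
def avg(n=8):
    from station import observe
    L=[]
    for i in range(n):
        vision.camera('top');s=observe();q=s['orientation'];R=Rn.from_quat(q[[1,2,3,0]]).as_matrix()
        L.append(np.r_[rot(-JY)@s['ft_force'][:2],s['ft_force'][2],rot(-JY)@s['torque'][:2],s['torque'][2],rot(-JY)@(s['eef_pos'][:2]-JIG)*1e3,s['eef_pos'][2]*1e3,np.degrees(np.arctan2(R[1,0],R[0,0])+np.pi/2-JY),np.degrees(R[0,2]),np.degrees(R[1,2])])
    L=np.array(L);m=L.mean(0).round(3);print(s['clock'],"F",m[:3],"T",m[3:6],"pos",m[6:9],"yaw",m[9],"tilt",m[10:],"sd",L.std(0)[:6].round(2))
E
python3 -c "
from h import *
avg()"
```

```text
17.75 F [-4.035 -3.763  6.834] T [-0.559  0.419 -0.135] pos [40.515 41.474 35.011] yaw -0.016 tilt [-0.217 -0.008] sd [0.69 0.35 0.47 0.03 0.02 0.03]
```

>>> arm_command --steps '[{"xyz": [-0.02, -0.05, 0], "twist": 0, "hand": 30}, {"xyz": [-0.04, -0.08, -0.01], "twist": 0, "hand": 30}, {"xyz": [-0.04, -0.08, -0.02], "twist": 0, "hand": 30}, {"xyz": [-0.04, -0.08, -0.02], "twist": 0, "hand": 30}]'

```text
clock: 18.15
eef_pos: [0.5822, -0.2136, 0.0351]
orientation: [-0.002, -0.634, 0.773, 0.002]
ft_force: [-6.1, -4.0, 6.8]
opening: 0.0357
```

```bash
python3 -c "
from h import *
avg()"
```

```text
18.55 F [-5.375 -5.387  7.137] T [-0.798  0.659 -0.214] pos [40.574 41.523 35.089] yaw -0.016 tilt [-0.313 -0.014] sd [0.3  0.49 0.37 0.04 0.01 0.03]
```

>>> arm_command --steps '[{"xyz": [0, 0, 0], "twist": 0.3, "hand": 30}, {"xyz": [0, 0, 0], "twist": 0.5, "hand": 30}, {"xyz": [0, 0, 0], "twist": 0.5, "hand": 30}]'

```text
clock: 18.85
eef_pos: [0.5822, -0.2135, 0.0351]
orientation: [-0.002, -0.632, 0.775, 0.001]
ft_force: [-5.4, -3.0, 7.1]
opening: 0.036
```

```bash
python3 -c "
from h import *
avg()"
```

```text
19.25 F [-5.527 -4.851  7.415] T [-0.672  0.635  0.388] pos [40.641 41.6   35.096] yaw -0.388 tilt [-0.315 -0.038] sd [0.37 0.5  0.42 0.02 0.03 0.03]
```

Twisting by +0.37° swung the torque from −0.21 to +0.39 N·m, so the flush middle is in between. I'll back the twist off 0.3° and lighten the down-force a little.

>>> arm_command --steps '[{"xyz": [0, 0, -0.02], "twist": -0.2, "hand": 30}, {"xyz": [0, -0.02, -0.03], "twist": -0.3, "hand": 30}, {"xyz": [0, -0.03, -0.04], "twist": -0.3, "hand": 30}, {"xyz": [0, -0.03, -0.04], "twist": -0.3, "hand": 30}]'

```text
clock: 19.65
eef_pos: [0.5823, -0.2135, 0.0351]
orientation: [-0.002, -0.633, 0.774, 0.002]
ft_force: [-7.4, -4.2, 6.3]
opening: 0.0358
```

```bash
python3 -c "
from h import *
avg()
im=vision.camera('top');cv2.imwrite('pics/t8.png',cv2.resize(cv2.convertScaleAbs(im[190:260,345:405,::-1],alpha=1.5),None,fx=8,fy=8,interpolation=cv2.INTER_CUBIC))
im=vision.camera('scene');cv2.imwrite('pics/s8.png',cv2.resize(cv2.convertScaleAbs(im[135:200,215:315,::-1],alpha=1.5),None,fx=8,fy=8,interpolation=cv2.INTER_CUBIC))"
```

```text
20.05 F [-5.388 -5.117  6.158] T [-0.798  0.634 -0.147] pos [40.655 41.615 35.132] yaw -0.198 tilt [-0.348 -0.003] sd [0.55 0.45 0.31 0.03 0.04 0.01]
```

View pics/t8.png

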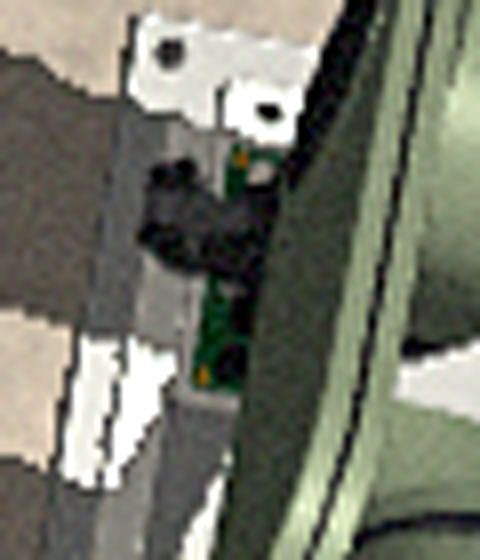

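View pics/s8.png

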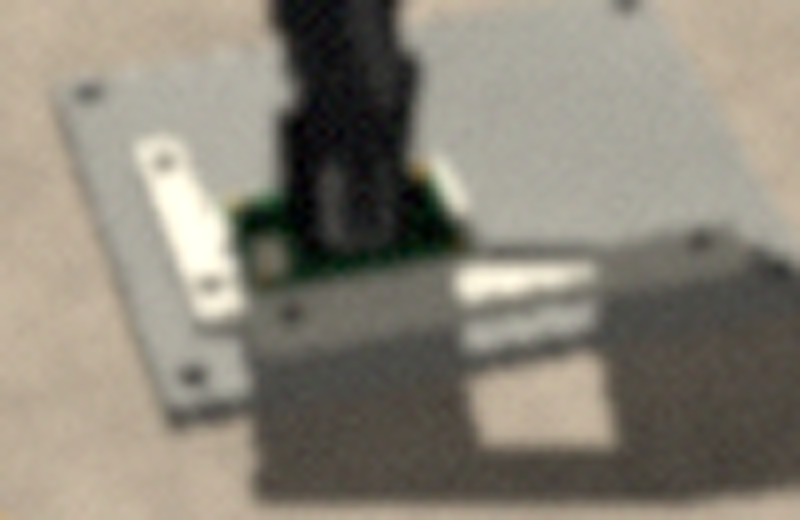

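Both views show the plate against both fences with no visible gap (scene: short fence edge (235,290), long fence edge (255–460,270)). The torque is still −0.15 N·m, so I'll make a small final trim.

>>> arm_command --steps '[{"xyz": [-0.01, -0.02, 0], "twist": 0.1, "hand": 30}, {"xyz": [-0.03, -0.05, -0.01], "twist": 0.12, "hand": 30}, {"xyz": [-0.03, -0.05, -0.01], "twist": 0.12, "hand": 30}, {"xyz": [-0.03, -0.05, -0.01], "twist": 0.12, "hand": 30}]'

```text
clock: 20.55
eef_pos: [0.5823, -0.2135, 0.0352]
orientation: [-0.003, -0.633, 0.774, 0.002]
ft_force: [-7.4, -4.1, 6.1]
opening: 0.0356
```

```bash
python3 -c "
from h import *
avg(16)"
```

```text
21.35 F [-6.469 -5.988  6.558] T [-0.905  0.785  0.063] pos [40.675 41.625 35.173] yaw -0.266 tilt [-0.414 -0.022] sd [0.57 0.56 0.55 0.03 0.04 0.02]
```

Torque is centred (0.06 N·m), with a wrist push of about 6.5 / 6.0 N on the short and long sides, steady. One last full look at the bystanders before handing in.

```bash
python3 -c "
from h import *
a=cv2.imread('pics/top0.png');b=vision.camera('top')[:,:,::-1]
cv2.imwrite('pics/t9.png',b)
for n,(r,c) in dict(tin=(slice(185,218),slice(160,195)),knife=(slice(190,218),slice(212,265)),meter=(slice(122,172),slice(272,350))).items():
    print(n,cv2.phaseCorrelate(a[r,c].mean(2),b[r,c].astype(float).mean(2)))
avg(4)"
```

```text
tin ((-0.0733410115420341, -0.025075609687963407), 1.0091756078257)
knife ((0.10065670834918095, 0.05120572069817797), 0.9583045760994195)
meter ((-0.011258961382225152, -0.015057008337805655), 1.0124455288508947)
21.6 F [-6.59  -5.898  6.396] T [-0.932  0.798  0.067] pos [40.667 41.633 35.159] yaw -0.265 tilt [-0.415 -0.021] sd [0.19 0.35 0.24 0.02 0.01 0.01]
```

View pics/t9.png

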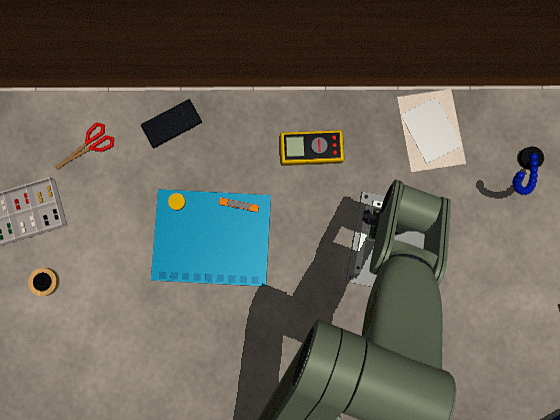

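The tin (177,201), penknife (239,205) and meter (312,147) haven't moved, and the module is held in the jig corner. Handing in.

```bash
python3 -c "
from station import job
print(job.close_job())"
```

```text
the job is handed in; nothing more can be done
None
```

The power module is on the jig bed, pushed into the corner against both fences, and the gripper is still holding it there. I handed the job in at about 21.6 s. I gripped it by the heat sink at 30 N, lifted it off the mat, set it on the bed about 20 mm clear of the fences, then slid it onto the long fence and along to the short one.

**Last checks**
- **Push:** the wrist reads about 6.6 N toward the short fence and 5.9 N toward the long fence, and both are steady. Bed friction takes up to about 2 N of that, so each fence gets roughly 4–6 N.
- **Flushness:** I trimmed the turn until the torque about the vertical was near zero (0.07 N·m). Close-up pictures taken just before that trim show no gap at either fence.
- **Bystanders:** the tin, penknife and meter moved by no more than about 0.1 pixel, which is within the noise.

**What disagreed**
- **Fence position:** contact came about 3.5 mm (long fence) and 0.7 mm (short fence) past where the images put it. This probably combines camera error with an off-centre grip. I relied on the contact forces instead.
- **Tilt:** under the push the tool leans about 0.4°. The forces suggest the module still lies flat on the bed, but the cameras can't resolve a tilt that small.

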